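# Prime the brush-wetting pump and snap its cap on

### The job

The wetting pad of the push-down pump dispenser has to be stored moist and closed: with the dispenser still open, press its round dish all the way down to the stop and let it spring back up. Then put the wide knobbed cap over the dish and press it down until it snaps and sits fully home on the jar's shoulder. Do not let go: finish while still pressing the cap down firmly with the fingers, and leave the small lid, the paint jar, the plate and the brush where they are.

Things in the scene. Friction and masses are not known exactly. Their poses are not given: they have to be found in the camera images.
- dispenser: The pump dispenser, standing fixed on the table: a white ceramic jar 76 mm in diameter and 70 mm high with a flat shoulder, and on it a steel neck 46 mm in diameter, from 70 to 90 mm above the table, bevelled to 40 mm at the top. Origin: centre of its underside on the table, z up.
- shoulder (a point): Point on the dispenser's axis at the height of the shoulder, 70 mm above the table. The cap is home when its rim stands on the shoulder, its origin at this point.
- dish_top (a point): Centre of the upper face of the pump dish, a flat steel disc 38 mm in diameter and 6 mm thick just above the neck; 98 mm above the table when up, 92.5 mm when fully pressed.
- dish (a joint): Travel of the dish, m: 0 when up, 0.0055 when pressed down to its stop. A spring brings it back: 2.5 N starts it, 8 N reaches the stop.
- snap_balls (a point): Point on the dispenser's axis 80.5 mm above the table, level with four sprung steel balls that stand 5.5 mm out of the neck's side and hold the snapped-on cap. With the cap at home they press on it no more; they only stop it from being lifted off.
- cap: The cap, loose, of plain grey plastic, standing rim down on the table: a hollow round cap 66 mm in diameter and 35 mm high, with a knob on its flat top; about 80 g. Origin: centre of its underside (open rim), z up; it is the same all round. Inside it is 59 mm wide and 31 mm deep, with a rounded bead at the rim that narrows the mouth to 51 mm.
- cap_knob (a point): Centre of the top of the cap's solid round knob, 26 mm in diameter and 22 mm high, 57 mm above the rim. Set on the neck, the cap first rests on the balls, rim 13 mm above the shoulder; pushed down, the force rises to 10 to 15 N at 12 mm, falls to nothing at 8 mm, where the balls pass the bead and pull the cap on down; the last 2 mm to the rigid shoulder are free.
- small_lid: Bystander: a small white ceramic lid 44 mm in diameter with a 16 mm knob, 20 mm high over all; it does not belong to the dispenser. Origin: centre of its underside.
- paint_jar: Bystander: a closed glass paint jar 52 mm in diameter and 62 mm high. Origin: centre of its underside.
- plate: Bystander: a white ceramic plate 170 mm in diameter and 22 mm high. Origin: centre of its underside.
- brush: Bystander: a flat brush with a wooden handle, about 160 mm long and under 30 mm high, lying on the table between dispenser and cap. Origin: about its middle, on the underside.
Things that resemble listed ones, but are neither listed nor needed, are in the scene too. What is shaped like the dispenser but purple is not meant.

How it is judged:
By the outcome, as a careful person would: the job done as asked, in the order asked, and still so for the second after the job is handed in, while the arm keeps its last pose, push and grip.
It also fails if it takes over 64 s, if anything falls off the work surface, if the arm or the gripper's body presses on something with over 40 N, if the wrist force passes 120 N, or if a joint passes its speed limit or range.

### The arm

A 7-joint arm with a two-finger parallel gripper is mounted at the origin on the work surface. World frame = base frame: x ahead of the robot, y to its left, z up, the work surface at z = 0. Lengths are in mm, angles in rad, forces in N, time in s.
With the tool pointing down it reaches from about 350 to 900 mm from the base axis. Payload 8.1 kg.
Tool frame: the origin (TCP) lies midway between the tips of the shut fingers; the grasp point (between the pads) lies arm.hold_point_z behind it (arm.hold_point_z is the distance from the TCP to the grasp point, in mm); z points along the fingers, y is the line along which they close (so a half turn about z gives the same grasp; the last joint's range is limited). The gripper opens to 85 mm and grips with 20 to 120 N. Pads are 22 mm wide; open, the fingers measure 114 mm over their backs; the gripper's body (76 mm by 85 mm) begins 54 mm behind the grasp point. The pads swing forward as they close: fully open they stand 13 mm farther back than shut.
Start: joints at [-1.314, 0.434, 0.025, 1.573, -0.012, 1.134, -0.075], TCP at [220.082, 584.983, 231.323] pointing down, gripper open.
Joint ranges: [-2.62, 2.62], [-0.44, 2.09], [-1.27, 1.32], [0.08, 2.57], [-1.32, 4.46], [0.12, 2], [-2.74, 2.74]. Speed limits (rad/s): [2.22, 2.22, 3.01, 3.01, 3.14, 3.14, 3.14].

### API

Orientations are given as a rotation vector (axis times angle).
In Python, from station import telemetry, snapshot, order, arm gives the robot as it stands.
- The arm moves only by the tool play_rows, never from a script. Its argument "commands" is a list of rows, each a list of 5 numbers: the closure, from -1 (fully open) to 1 (shut), then the shift along the tool's x, y, z each as a share of 150 mm, from -1 to 1, then the turn about the tool's z as a share of 60 degrees, from -1 to 1. A call has 1 to 12 rows; each row shifts and turns the commanded pose from where the row before left it, along the tool's axes as they then stand; what a row does not reach is not made up. A row lasts 1/12 s, in which the tool goes at most 41.7 mm and 7.16 degrees, less where a joint would pass 70% of its speed; a pose out of reach is approached as far as the arm can. A call with a number of a shift or a turn outside -1 to 1 is refused whole. A call with a gripper value outside its range is refused whole. The fingers move at their own pace and stop on an object; "force" is the grip in N (left out, the last holds). Time passes only in rows, so rows that do not move let the fingers close. It gives the time, the measured TCP pose, the force, the opening and the grip force at its end, in the units of the state.
- telemetry.observe(): the state, without advancing time (a new reading comes with each control period).
- snapshot(name): name is "side" or "top"; returns a dict with "color" (420x560x3 uint8, red, green, blue), "camera_matrix" (3x3 intrinsics, pixels), "view" (4x4, takes a point from world to camera coordinates). Camera axes: x right, y down, z forward; pixel columns grow to the right and rows downward; lengths in mm; the calibration is good to about 2 mm. A picture is of the moment at which its call begins. There is no depth.
- order.sign_off(): hands the job in; it is judged then, once.
The state is a dict: "clock": time; "qpos": joint angles; "qd": joint speeds; "joint_torque": joint torques, N m; "eef_pos": TCP position; "orientation": TCP orientation; "ft_force": force on the tool from outside, world axes, zero at the start; "torque": the same for the moment, N m; "finger_gap": finger opening in mm; "gripper_force": force on a finger pad.
Only numpy, scipy, OpenCV 4.12 (cv2) and the standard library are available. Lean on these libraries where they do the work, as an engineer would, in place of code of your own. Each camera call takes 0.05 s, during which the arm holds its last target. There are 200 camera calls.

## Working session

There is one attempt and no reset: what is moved stays moved. The work goes in short steps, Python scripts to look and compute and a tool call to move; the robot and the scene stay as the last step left them, time stands still between calls to the robot, and variables do not carry over. Pictures are saved under pics/ and viewed, at most 10 in all, crops included, and the job is handed in when it is done.

Besides the shell and the picture viewer there is one more tool, called after "Call:" as a command line: name --pt "numbers of a row" for each row, then --argument value for the rest. play_rows: Moves the arm, as the interface text tells. Shift numbers are shares of 150 mm and turn numbers shares of 60 degrees, none past 1 either way. Its arguments: {"type":"object","properties":{"commands":{"type":"array","items":{"type":"array","items":{"type":"number"}}},"force":{"type":"number"}},"required":["commands"]}

```bash
mkdir -p pics
cat > h.py <<'E'
import numpy as np, cv2
from station import telemetry, snapshot, order, arm
def save(n,f):
    s=snapshot(n); cv2.imwrite(f,s["color"][:,:,::-1]); np.savez(f+'.npz',K=s["camera_matrix"],V=s["view"]); return s
def ray(s,u,v,z):
    K=np.array(s["camera_matrix"]);V=np.array(s["view"]);R=V[:3,:3];t=V[:3,3]
    c=-R.T@t; d=R.T@np.linalg.solve(K,[u,v,1.]); return c+d*(z-c[2])/d[2]
def proj(s,p):
    K=np.array(s["camera_matrix"]);V=np.array(s["view"]);q=K@(V[:3,:3]@np.array(p,float)+V[:3,3]); return q[:2]/q[2]
E
python3 - <<'E'
from h import *
o=telemetry.observe(); print(o, arm.hold_point_z)
for n in("top","side"):
    s=save(n,f"pics/{n}1.png"); V=s["view"]; print(n,-V[:3,:3].T@V[:3,3]); print(V[:3,:3],s["camera_matrix"])
E
```

```text
{'clock': 0.0, 'qpos': array([-1.31358466,  0.43521651,  0.02495622,  1.574101  , -0.01160711,
        1.13400893, -0.07508892]), 'qd': array([ 3.29638078e-04,  1.23546138e-03,  1.95414939e-04,  5.18903335e-04,
       -1.73534714e-04,  9.03839633e-05,  1.21027262e-03]), 'joint_torque': array([ 2.97682091e-04, -6.70459342e+01,  1.02584459e+00, -3.16224039e+01,
        1.57031935e-02,  1.21305941e-02,  1.40477539e-05]), 'eef_pos': array([219.92321355, 584.48160002, 230.52829171]), 'orientation': array([-5.62191002e-01, -3.09072247e+00,  2.48368576e-03]), 'ft_force': array([ 0.59382726, -0.21437   , -0.96687249]), 'torque': array([ 0.00287117, -0.02511057,  0.02640775]), 'gripper_force': 0.0, 'finger_gap': 85.70186232953318} 18.700000000000003
top [423.91866608   5.58843039 905.03468714]
[[ 0.01290251 -0.99989102  0.00717466]
 [-0.98295641 -0.01399928 -0.18330497]
 [ 0.18338544 -0.00468728 -0.98302991]] [[418.19121447   0.         278.48253782]
 [  0.         418.19121447 209.13364765]
 [  0.           0.           1.        ]]
side [502.94353856 850.86953814 627.55938969]
[[-0.99370059 -0.11205553 -0.00164033]
 [-0.05776423  0.52468218 -0.84933616]
 [ 0.09603346 -0.84389109 -0.52784979]] [[476.09735429   0.         274.92001727]
 [  0.         476.09735429 209.86096119]
 [  0.           0.           1.        ]]
```

View pics/top1.png

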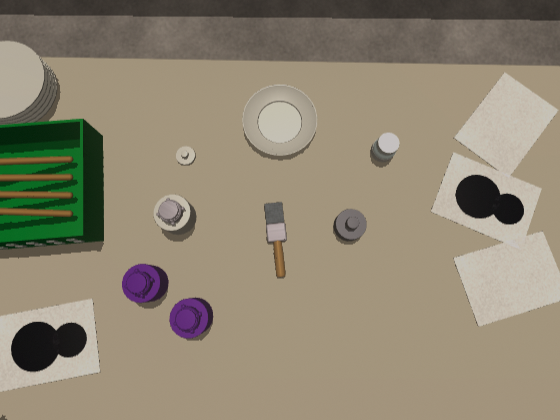

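View pics/side1.png

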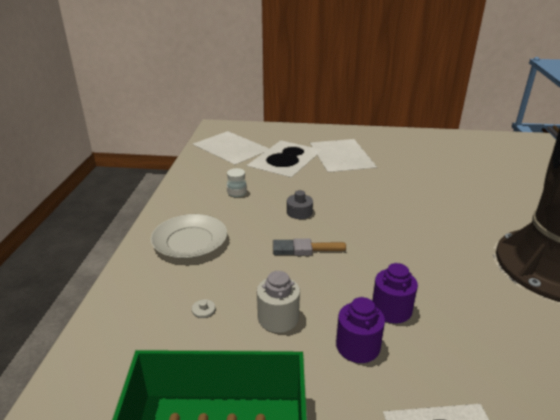

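The top view shows the dispenser at about (172,213), the cap at (350,224) and the brush between them at (277,240). In the side view the dispenser is at (279,300) and the cap at (300,205). I'll zoom in on both for precise measurement.

Run:
```python
from h import *
t=cv2.imread('pics/top1.png');s=cv2.imread('pics/side1.png')
f=lambda im,u,v:cv2.resize(im[v-30:v+30,u-40:u+40],(400,300),interpolation=cv2.INTER_NEAREST)
cv2.imwrite('pics/crop1.png',np.vstack([np.hstack([f(t,172,213),f(t,350,224)]),np.hstack([f(s,279,300),f(s,300,205)])]))
```

```text
(no output)
```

View pics/crop1.png

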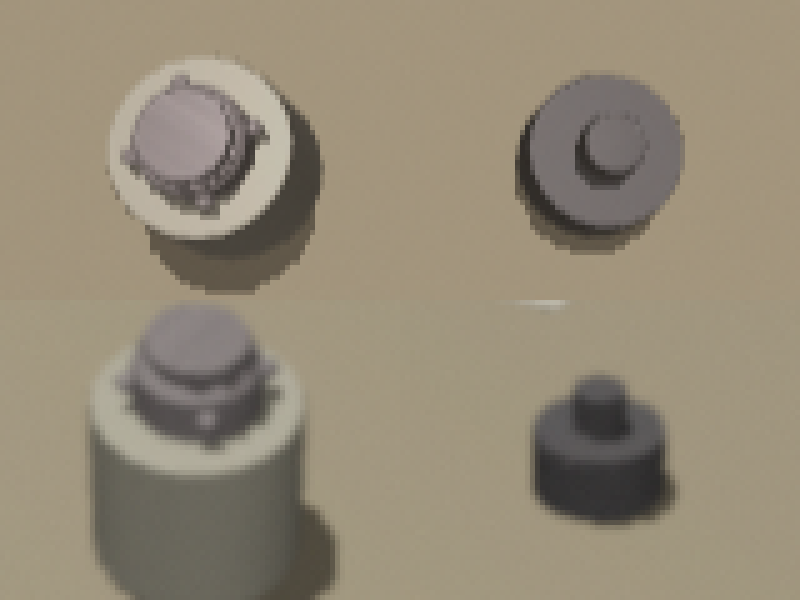

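The crops show the dispenser's dish, balls and shoulder clearly, as well as the cap top and knob. I'll convert the shape centres into positions.

Run:
```python
from h import *
L=lambda n:{'camera_matrix':(d:=np.load(f'pics/{n}1.png.npz'))['K'],'view':d['V']}
T,S=L('top'),L('side')
for nm,u0,v0,cx,cy,z in[('dish',132,183,180,132,98),('shoulder',132,183,200,148,70),('captop',310,194,206,151,35),('knob',310,194,215,142,57)]:
    print(nm,ray(T,u0+cx/5-.5,v0+cy/5-.5,z).round(1))
for nm,u0,v0,cx,cy,z in[('dish',239,270,197,39,98),('knob',260,175,200,91,57),('captop',260,175,200,127,35)]:
    print('side',nm,ray(S,u0+cx/5-.5,v0+cy/5-.5,z).round(1))
# mask-based: cap in both views, white shoulder in top
im=cv2.imread('pics/top1.png').astype(int)
for nm,(u,v,w),fn,z in[('captop',(351,224,24),lambda p:(abs(p[...,2]-p[...,0])<14)&(p.max(-1)>75),35),('shoulder',(172,213,26),lambda p:(p.min(-1)>135),70)]:
    m=fn(im[v-w:v+w,u-w:u+w]).astype(np.uint8)
    c=max(cv2.findContours(m,cv2.RETR_EXTERNAL,cv2.CHAIN_APPROX_NONE)[0],key=cv2.contourArea)
    h=cv2.convexHull(c); (x,y),ax,_=cv2.fitEllipse(c); print(nm,x+u-w,y+v-w,ax,ray(T,x+u-w,y+v-w,z).round(1))
R=cv2.Rodrigues(telemetry.observe()['orientation'])[0];print(R.round(3))
```

```text
dish [571.8 219.2  98. ]
shoulder [570.5 218.1  70. ]
captop [ 557.2 -151.    35. ]
knob [ 557.6 -150.8   57. ]
side dish [569.6 221.6  98. ]
side knob [ 556.7 -145.6   57. ]
side captop [ 556.3 -148.8   35. ]
captop 350.5673007965088 224.03382682800293 (28.826765060424805, 30.101478576660156) [ 556.5 -150.7   35. ]
shoulder 171.32795524597168 211.7871437072754 (34.75520706176758, 36.344547271728516) [571.1 218.5  70. ]
[[-0.936  0.352 -0.   ]
 [ 0.352  0.936 -0.001]
 [-0.    -0.001 -1.   ]]
```

Call:
play_rows --pt "1 -0.1 -0.05 0 0" --pt "1 -0.22 -0.1 0 0" --pt "1 -0.23 -0.11 0 0" --pt "1 -0.23 -0.11 0 0" --pt "1 -0.23 -0.11 0 0" --pt "1 -0.23 -0.11 0 0" --pt "1 -0.23 -0.11 0 0" --pt "1 -0.23 -0.11 0 0" --pt "1 -0.23 -0.11 0 0" --pt "1 -0.22 -0.1 0 0" --pt "1 -0.1 -0.05 0 0" --pt "1 0 0 0 0" --force 40

```text
clock: 1.1
eef_pos: [483.2, 310.1, 231.2]
orientation: [0.575, 3.087, -0.003]
ft_force: [-0.5, -0.5, -0.2]
finger_gap: -0.1
gripper_force: 0.0
```

```bash
cat > go.py <<'E'
import sys
from h import *
o=telemetry.observe();R=cv2.Rodrigues(o['orientation'])[0]
p=np.array([float(a) for a in sys.argv[1:4]])
d=R.T@(p-o['eef_pos'])
print('pos',o['eef_pos'].round(1),'shares',(d/150).round(3),'yaw tool x',np.degrees(np.arctan2(R[1,0],R[0,0])).round(1),'f',o['ft_force'].round(1),'gap',o['finger_gap'].round(1),'t',o['clock'],'q',o['qpos'].round(2))
E
python3 go.py 571 219 130
```

```text
Traceback (most recent call last):
  File "go.py", line 6, in <module>
    print('pos',o['eef_pos'].round(1),'shares',(d/150).round(3),'yaw tool x',np.degrees(np.arctan2(R[1,0],R[0,0])).round(1),'f',o['ft_force'].round(1),'gap',o['finger_gap'].round(1),'t',o['clock'],'q',o['qpos'].round(2))
                                                                                                                                                             ^^^^^^^^^^^^^^^^^^^^^
AttributeError: 'float' object has no attribute 'round'
```

Call:
play_rows --pt "1 -0.12 -0.06 0 0" --pt "1 -0.2 -0.1 0 0" --pt "1 -0.2 -0.1 0.1 0" --pt "1 -0.14 -0.06 0.15 0" --pt "1 -0.1 -0.04 0.15 0" --pt "1 0 0 0.15 0" --pt "1 0 0 0.08 0" --pt "1 0 0 0 0" --pt "1 0 0 0 0"

```text
clock: 1.85
eef_pos: [566.2, 226.2, 136.7]
orientation: [-0.56, -3.09, 0.0]
ft_force: [0.1, 1.2, 1.0]
finger_gap: 0.0
gripper_force: 0.0
```

```bash
sed -i "s/o\['finger_gap'\].round(1)/round(o['finger_gap'],1)/" go.py; python3 go.py 571 219 105
```

```text
pos [566.2 226.2 136.7] shares [-0.047 -0.033  0.211] yaw tool x 159.5 f [0.1 1.2 1. ] gap 0.0 t 1.85 q [-0.58  0.5   0.16  1.73 -0.1   0.92  0.83]
```

Call:
play_rows --pt "1 -0.047 -0.033 0.1 0" --pt "1 0 0 0.1 0" --pt "1 0 0 0 0" --pt "1 0 0 0 0"

```text
clock: 2.18
eef_pos: [571.8, 219.1, 107.8]
orientation: [0.56, 3.091, 0.001]
ft_force: [-0.2, -0.5, 0.9]
finger_gap: 0.2
gripper_force: 0.0
```

```bash
python3 - <<'E'
from h import *
t=save('top','pics/top2.png')['color'][:,:,::-1];s=save('side','pics/side2.png')['color'][:,:,::-1]
f=lambda im,u,v:cv2.resize(im[v-30:v+30,u-40:u+40],(400,300),interpolation=cv2.INTER_NEAREST)
cv2.imwrite('pics/crop2.png',np.hstack([f(t,172,213),f(s,279,290)]))
E
python3 go.py 571 219 92.5
```

```text
pos [572.5 219.3 108.5] shares [ 0.009 -0.005  0.107] yaw tool x 159.4 f [-0.1  0.2  0.5] gap -0.3 t 2.2833 q [-0.56  0.54  0.15  1.75 -0.1   0.86  0.85]
```

View pics/crop2.png

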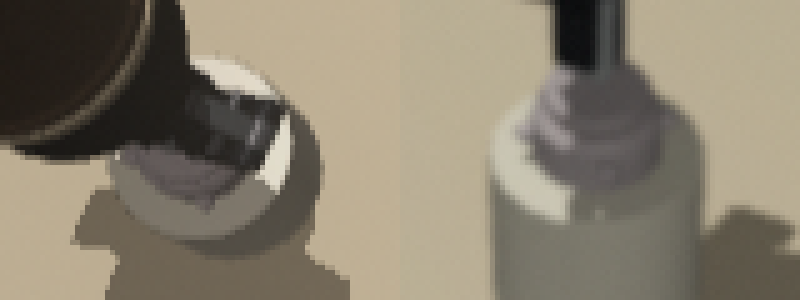

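The shut fingertips hang above the dish, roughly centred in both views. I'll press down in small steps.

Call:
play_rows --pt "1 0 0 0.03 0" --pt "1 0 0 0.03 0" --pt "1 0 0 0.01 0" --pt "1 0 0 0.01 0" --pt "1 0 0 0.01 0" --pt "1 0 0 0.01 0" --pt "1 0 0 0 0" --pt "1 0 0 0 0"

```text
clock: 2.95
eef_pos: [572.3, 218.6, 92.7]
orientation: [0.562, 3.09, 0.002]
ft_force: [-1.5, 0.9, 8.6]
finger_gap: 0.1
gripper_force: 4.4
```

Call:
play_rows --pt "1 0 0 0.01 0" --pt "1 0 0 0.01 0" --pt "1 0 0 0 0" --pt "1 0 0 0 0" --pt "1 0 0 0 0"

```text
clock: 3.37
eef_pos: [572.4, 218.7, 92.3]
orientation: [0.562, 3.089, 0.004]
ft_force: [-10.8, -3.2, 34.8]
finger_gap: -0.1
gripper_force: 17.5
```

Full stop reached: 35 N with no further travel. Now I'll release and travel to the cap.

Call:
play_rows --pt "1 0 0 -0.04 0" --pt "1 0 0 -0.1 0" --pt "1 0 0 -0.2 0" --pt "1 0 0 -0.2 0" --pt "0.2 -0.03 -0.1 -0.1 0" --pt "0.2 -0.07 -0.2 0 0" --pt "0.2 -0.07 -0.24 0 0" --pt "0.2 -0.08 -0.25 0 0" --pt "0.2 -0.08 -0.25 0 0" --pt "0.2 -0.08 -0.25 0 0" --pt "0.2 -0.08 -0.25 0 0" --pt "0.2 -0.08 -0.2 0 0"

```text
clock: 4.37
eef_pos: [558.4, -60.5, 184.6]
orientation: [-0.566, -3.089, 0.002]
ft_force: [0.5, 0.0, -0.4]
finger_gap: 34.1
gripper_force: 0.0
```

```bash
python3 go.py 557 -150 100
```

```text
pos [558.4 -60.5 184.6] shares [-0.203 -0.56   0.564] yaw tool x 159.2 f [ 0.5  0.  -0.4] gap 34.1 t 4.3667 q [-0.16  0.38  0.23  1.8  -0.1   0.97  1.32]
```

Call:
play_rows --pt "0 -0.08 -0.2 0 0" --pt "0 -0.06 -0.18 0 0" --pt "0 -0.02 -0.08 0.15 0" --pt "0 0 0 0.15 0" --pt "0 0 0 0.15 0" --pt "0 0 0 0 0" --pt "0 0 0 0 0" --pt "0 0 0 0 0"

```text
clock: 5.03
eef_pos: [558.5, -129.6, 118.2]
orientation: [0.562, 3.09, -0.0]
ft_force: [-0.2, 0.3, 0.4]
finger_gap: 42.8
gripper_force: 0.0
```

```bash
python3 go.py 557 -150 80
```

```text
pos [ 558.5 -129.6  118.2] shares [-0.038 -0.13   0.254] yaw tool x 159.4 f [-0.2  0.3  0.4] gap 42.8 t 5.0333 q [-0.03  0.47  0.23  1.85 -0.14  0.84  1.48]
```

Call:
play_rows --pt "0 -0.018 -0.06 0.05 0" --pt "0 -0.02 -0.07 0.1 0" --pt "0 0 0 0.1 0" --pt "0 0 0 0 0" --pt "0 0 0 0 0"

```text
clock: 5.45
eef_pos: [556.6, -149.9, 80.0]
orientation: [-0.562, -3.09, 0.0]
ft_force: [0.4, 0.3, -0.5]
finger_gap: 42.9
gripper_force: 0.0
```

```bash
python3 go.py 557 -150 40;  python3 - <<'E'
from h import *
t=save('top','pics/top3.png')['color'][:,:,::-1];s=save('side','pics/side3.png')['color'][:,:,::-1]
f=lambda im,u,v:cv2.resize(im[v-30:v+30,u-40:u+40],(400,300),interpolation=cv2.INTER_NEAREST)
cv2.imwrite('pics/crop3.png',np.hstack([f(t,350,224),f(s,300,195)]))
E
```

```text
pos [ 556.6 -149.9   80. ] shares [-0.003  0.001  0.267] yaw tool x 159.4 f [ 0.4  0.3 -0.5] gap 42.9 t 5.45 q [ 0.02  0.53  0.22  1.87 -0.16  0.76  1.53]
```

View pics/crop3.png

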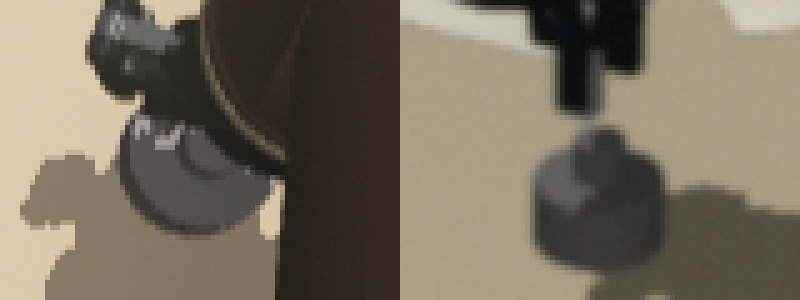

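The fingers straddle the knob from above. Next I'll lower, then feel for the cap top.

Call:
play_rows --pt "0 0 0 0.1 0" --pt "0 0 0 0.1 0" --pt "0 0 0 0.08 0" --pt "0 0 0 0 0" --pt "0 0 0 0 0"

```text
clock: 5.97
eef_pos: [556.7, -149.4, 37.9]
orientation: [-0.562, -3.09, -0.0]
ft_force: [-0.6, -0.3, 1.1]
finger_gap: 42.4
gripper_force: 0.0
```

Call:
play_rows --pt "1 0 0 0 0" --pt "1 0 0 0 0" --pt "1 0 0 0 0" --pt "1 0 0 0 0" --pt "1 0 0 0 0" --pt "1 0 0 0 0" --force 80

```text
clock: 6.47
eef_pos: [557.5, -149.8, 39.1]
orientation: [0.562, 3.089, 0.0]
ft_force: [-2.1, 0.4, 5.3]
finger_gap: 22.7
gripper_force: 78.2
```

Call:
play_rows --pt "1 0 0 -0.04 0" --pt "1 0 0 -0.1 0" --pt "1 0 0 -0.1 0" --pt "1 0 0 -0.2 0" --pt "1 0 0 -0.2 0" --pt "1 0 0 -0.1 0" --pt "1 0 0 0 0" --pt "1 0 0 0 0" --pt "1 0 0 0 0"

```text
clock: 7.22
eef_pos: [556.2, -149.3, 148.5]
orientation: [-0.562, -3.09, -0.0]
ft_force: [-1.8, -0.7, -1.4]
finger_gap: 22.8
gripper_force: 78.5
```

```bash
python3 go.py 571 219 165;  python3 - <<'E'
from h import *
t=save('top','pics/top4.png')['color'][:,:,::-1];s=save('side','pics/side4.png')['color'][:,:,::-1]
f=lambda im,u,v:cv2.resize(im[v-45:v+45,u-60:u+60],(400,300),interpolation=cv2.INTER_NEAREST)
p=proj({'camera_matrix':(d:=np.load('pics/side4.png.npz'))['K'],'view':d['V']},telemetry.observe()['eef_pos']);print(p)
cv2.imwrite('pics/crop4.png',np.hstack([f(t,350,224),f(s,int(p[0]),int(p[1]))]))
E
```

```text
pos [ 556.2 -149.3  148.5] shares [ 0.772  2.333 -0.11 ] yaw tool x 159.4 f [-1.8 -0.7 -1.4] gap 22.8 t 7.2167 q [-0.01  0.44  0.24  1.81 -0.13  0.91  1.51]
[300.93359229 157.87691708]
```

View pics/crop4.png

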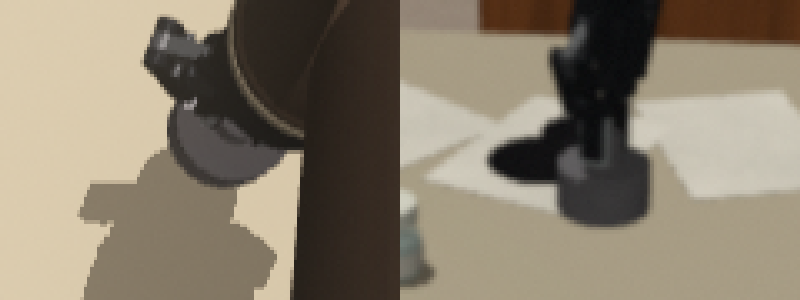

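The cap is held level; its axis projects at u≈301.4 and the TCP at 300.9, so it is centred within about 1 mm. I'll carry it over the dispenser.

Call:
play_rows --pt "1 0.03 0.1 -0.05 0" --pt "1 0.06 0.19 -0.06 0" --pt "1 0.08 0.24 0 0" --pt "1 0.08 0.24 0 0" --pt "1 0.08 0.24 0 0" --pt "1 0.08 0.24 0 0" --pt "1 0.08 0.24 0 0" --pt "1 0.08 0.24 0 0" --pt "1 0.08 0.24 0 0" --pt "1 0.08 0.2 0 0" --pt "1 0.04 0.1 0 0" --pt "1 0 0 0 0"

```text
clock: 8.32
eef_pos: [566.8, 215.8, 163.8]
orientation: [-0.551, -3.09, -0.002]
ft_force: [-0.7, 0.5, -0.6]
finger_gap: 23.3
gripper_force: 78.6
```

Call:
play_rows --pt "1 0 0 0 0" --pt "1 0 0 0 0"

```text
clock: 8.48
eef_pos: [568.4, 208.3, 164.5]
orientation: [-0.564, -3.09, 0.003]
ft_force: [0.7, -0.2, -0.4]
finger_gap: 23.2
gripper_force: 78.6
```

```bash
python3 go.py 571 218.7 145
```

```text
pos [568.4 208.3 164.5] shares [0.008 0.072 0.13 ] yaw tool x 159.3 f [ 0.7 -0.2 -0.4] gap 23.2 t 8.4833 q [-0.57  0.47  0.18  1.71 -0.1   0.97  0.86]
```

Call:
play_rows --pt "1 0.004 0.036 0 0" --pt "1 0.004 0.036 0.03 0" --pt "1 0 0 0.05 0" --pt "1 0 0 0 0" --pt "1 0 0 0 0" --pt "1 0 0 0 0"

```text
clock: 8.98
eef_pos: [571.1, 219.9, 153.1]
orientation: [-0.563, -3.09, 0.001]
ft_force: [0.6, -0.3, -1.5]
finger_gap: 23.2
gripper_force: 78.6
```

```bash
python3 go.py 571 218.7 122;  python3 - <<'E'
from h import *
t=save('top','pics/top5.png')['color'][:,:,::-1];s=save('side','pics/side5.png')['color'][:,:,::-1]
f=lambda im,u,v:cv2.resize(im[v-30:v+30,u-40:u+40],(400,300),interpolation=cv2.INTER_NEAREST)
cv2.imwrite('pics/crop5.png',np.hstack([f(t,168,209),f(s,279,285)]))
S={'camera_matrix':(d:=np.load('pics/side5.png.npz'))['K'],'view':d['V']}
for z in (0,70,98,107): print(z,proj(S,[571,218.7,z]))
E
```

```text
pos [571.1 219.9 153.1] shares [-0.002 -0.008  0.207] yaw tool x 159.4 f [ 0.6 -0.3 -1.5] gap 23.2 t 8.9833 q [-0.58  0.49  0.18  1.71 -0.1   0.95  0.85]
0 [277.23677567 317.72201959]
70 [277.27385493 288.57241695]
98 [277.28962281 276.17661311]
107 [277.29481254 272.0967433 ]
```

View pics/crop5.png

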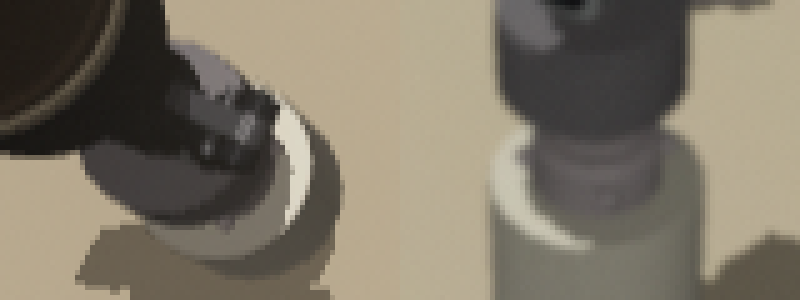

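In the side crop the cap axis (u≈592) sits about 1.2 px left of the jar axis (598), so roughly 2 mm too far in +x. I'll correct that and lower.

Call:
play_rows --pt "1 0.01 -0.003 0.04 0" --pt "1 0 0 0.06 0" --pt "1 0 0 0.06 0" --pt "1 0 0 0.03 0" --pt "1 0 0 0.02 0" --pt "1 0 0 0 0" --pt "1 0 0 0 0" --pt "1 0 0 0 0"

```text
clock: 9.75
eef_pos: [570.1, 219.6, 122.0]
orientation: [0.563, 3.09, -0.001]
ft_force: [-0.7, -2.2, 5.3]
finger_gap: 22.8
gripper_force: 79.0
```

```bash
python3 go.py 569.5 220 108.5
```

```text
pos [570.1 219.6 122. ] shares [0.005 0.001 0.09 ] yaw tool x 159.3 f [-0.7 -2.2  5.3] gap 22.8 t 9.75 q [-0.57  0.52  0.17  1.74 -0.11  0.89  0.85]
```

Contact with the balls is at the expected height and the side force is small. I'll press on.

Call:
play_rows --pt "1 0 0 0.01 0" --pt "1 0 0 0.01 0" --pt "1 0 0 0.01 0" --pt "1 0 0 0.01 0" --pt "1 0 0 0.01 0" --pt "1 0 0 0.01 0" --pt "1 0 0 0 0" --pt "1 0 0 0 0"

```text
clock: 10.42
eef_pos: [569.1, 220.1, 111.8]
orientation: [-0.562, -3.09, 0.002]
ft_force: [0.9, -2.6, -8.1]
finger_gap: 23.3
gripper_force: 78.8
```

Call:
play_rows --pt "1 0 0 0.005 0" --pt "1 0 0 0.005 0" --pt "1 0 0 0 0"

```text
clock: 10.67
eef_pos: [569.8, 220.5, 111.4]
orientation: [0.562, 3.091, 0.0]
ft_force: [1.0, -1.9, -2.9]
finger_gap: 23.3
gripper_force: 79.1
```

The cap snapped, since the force turned to a pull. Next is pressing it onto the shoulder.

Call:
play_rows --pt "1 0 0 0.007 0" --pt "1 0 0 0.007 0" --pt "1 0 0 0.007 0" --pt "1 0 0 0 0" --pt "1 0 0 0 0" --pt "1 0 0 0 0"

```text
clock: 11.17
eef_pos: [570.4, 220.5, 109.1]
orientation: [0.562, 3.089, 0.002]
ft_force: [1.4, -3.8, 4.9]
finger_gap: 23.1
gripper_force: 80.6
```

Call:
play_rows --pt "1 0 0 0.007 0" --pt "1 0 0 0.007 0" --pt "1 0 0 0 0" --pt "1 0 0 0 0" --pt "1 0 0 0 0"

```text
clock: 11.58
eef_pos: [570.5, 220.5, 109.0]
orientation: [0.562, 3.089, 0.003]
ft_force: [-8.2, -6.2, 25.0]
finger_gap: 23.0
gripper_force: 82.3
```

Rigid stop at 25 N, at the expected height. One picture to confirm.

Call:
play_rows --pt "1 0 0 0 0" --pt "1 0 0 0 0" --pt "1 0 0 0 0" --pt "1 0 0 0 0" --pt "1 0 0 0 0" --pt "1 0 0 0 0"

```text
clock: 12.08
eef_pos: [570.5, 220.6, 109.0]
orientation: [0.562, 3.089, 0.003]
ft_force: [-7.0, -5.8, 25.2]
finger_gap: 22.8
gripper_force: 82.3
```

Run:
```python
from h import *
s=save('side','pics/side6.png')['color'][:,:,::-1]
cv2.imwrite('pics/crop6.png',np.hstack([cv2.resize(s[250:340,220:340],(400,300),interpolation=cv2.INTER_NEAREST),cv2.resize(s,(400,300))]))
print(telemetry.observe()['ft_force'])
```

```text
[-6.5258625  -5.44258988 25.65174475]
```

View pics/crop6.png

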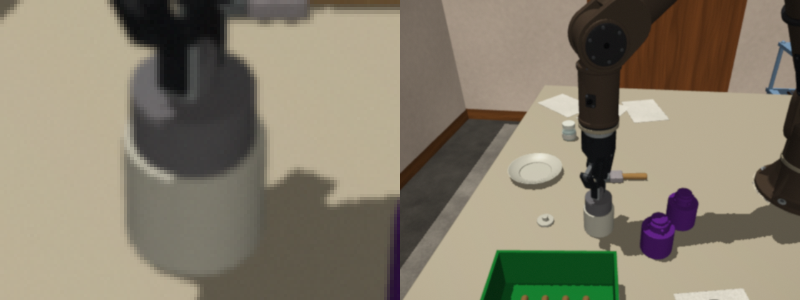

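The cap sits flush on the shoulder, level, with the fingers pressing at 25 N. The lid, jar, plate and brush have not moved.

```bash
python3 -c "
from station import order
print(order.sign_off())"
```

```text
the job is handed in; nothing more can be done
None
```

The dish was pressed to its stop and released, then the cap was snapped fully home on the shoulder; I handed in with the fingers still pressing it down at about 25 N and the lid, paint jar, plate and brush left where they were.

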